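# Pop open the touch-latch cupboard

### The arm

A 6-joint arm with a two-finger parallel gripper is mounted at the origin on the work surface. World frame = base frame: x ahead of the robot, y to its left, z up, the work surface at z = 0. Lengths are in m, angles in rad, forces in N, time in s.
With the tool pointing down it reaches from about 0.3 to 0.775 m from the base axis. Payload 14.6 kg.
Tool frame: the origin (TCP) lies at the very end of the fingers, on their centre line; the grasp point (between the pads) lies 19 mm behind it; z points along the fingers, y is the line along which they close (so a half turn about z gives the same grasp; the last joint's range is limited). The gripper opens to 94 mm and grips with 3 to 60 N. Pads are 16 mm wide; open, the fingers measure 119 mm over their backs; the gripper's body (75 mm by 177 mm) begins 78 mm behind the grasp point.
Start: joints at [1.158, 0.3, 1.521, -0, 1.321, -0.067], TCP at [0.186, 0.517, 0.205] pointing down, gripper open.
Joint ranges: [-3.03, 3.03], [-0.79, 2.21], [0.23, 2.52], [-1.04, 4.18], [0, 3.07], [-2.55, 2.55]. Speed limits (rad/s): [2.22, 2.22, 2.57, 3.14, 3.14, 3.14].

### API

Orientations are given as [roll, pitch, yaw] about the fixed x, y, z axes, in that order (R = Rz(yaw) Ry(pitch) Rx(roll)).
In Python, from station import ctrl gives the robot as it stands. The module is installed in compiled form; this text tells all that it offers.
- The arm moves only by the tool play_rows, never from a script. Its argument "commands" is a list of rows, each a list of 7 numbers: the shift along the tool's x, y, z in m, then the turn, a rotation vector about the tool's x, y, z in degrees, then the closure, from -1 (fully open) to 1 (shut). A call has 1 to 20 rows; each row shifts and turns the commanded pose from where the row before left it, along the tool's axes as they then stand; what a row does not reach is not made up. A row lasts 1/12 s, in which the tool goes at most 41.7 mm and 7.16 degrees, less where a joint would pass 70% of its speed; a pose out of reach is approached as far as the arm can. A call is refused whole if a number of a shift passes 0.0417 or a number of a turn 7.16, either way. A call with a gripper value outside its range is refused whole. The fingers move at their own pace and stop on an object; "force" is the grip in N (left out, the last holds). Time passes only in rows, so rows that do not move let the fingers close. It gives the time, the measured TCP pose, the force, the opening and the grip force at its end, in the units of the state.
- ctrl.get_obs(): the state, without advancing time (a new reading comes with each control period).
- ctrl.camera(name): name is "scene" or "top"; returns the picture (420x560x3 uint8, blue, green, red); there is no depth.
- ctrl.camera_model(name): a dict with "fx", "fy", "cx", "cy" (pixels), "distortion" ([k1, k2, p1, p2, k3] as OpenCV has them; the pictures are not rectified), "rvec" (rotation vector, rad) and "tvec" (3), from world to camera coordinates, as OpenCV has them. Camera axes: x right, y down, z forward; pixel columns grow to the right and rows downward; lengths in m; the calibration is good to about 2 mm. A picture is of the moment at which its call begins. camera_model takes no time and is no camera call.
- ctrl.hand_in(): hands the job in; it is judged then, once.
The state is a dict: "time_s": time; "qpos": joint angles; "joint_vel": joint speeds; "tau": joint torques, N m; "ee_pos": TCP position; "eef_rot": TCP orientation; "force": force on the tool from outside, world axes, zero at the start; "moment": the same for the moment, N m; "grip_width": finger opening in m; "grip_force": force on a finger pad.
Only numpy, scipy, OpenCV 4.12 (cv2) and the standard library are available. Lean on these libraries where they do the work, as an engineer would, in place of code of your own. Each camera call takes 0.05 s, during which the arm holds its last target. There are 200 camera calls.

### The job

Press the shut cupboard door in near its free edge so that the push-to-open catch lets go and the spring sets it ajar. Then reach a fingertip behind the ajar door and push it gently on round until it stands wide open, square to the cupboard front or further. Use only the outside of the fingers: press gently, grasp and lift nothing, leave the jars and everything else on the shelf where they are, and finish clear of the door.

Things in the scene. Friction and masses are not known exactly. Their poses are not given: they have to be found in the camera images.
- cupboard: small wooden cupboard fixed on the enamelled shelf, 160 deep (its x) x 190 wide (its y) x 200 mm high; origin under its middle. Its front looks along its own -x and has one door without a handle: facing it, the free edge is on the left (+y end), the hinge with two steel barrels on the right (-y end).
- door (a joint): hinge of the cupboard door (rad): 0 shut, latched; grows as the free edge swings out; about 0.4 ajar, where the catch's spring leaves it; 1.57 square to the front; stop at 1.75. Pressed in it goes negative: released by about -0.015 (2.5 mm at press_spot, 2 to 5 N), rigid stop at -0.036 (5.5 mm); the spring then pushes it out as the finger backs off. Past ajar it turns with light friction and stays where left.
- press_spot (a point): point to press: on the door's outer face, 31 mm from its free edge, 155 mm from the hinge axis, 160 mm above the shelf. Turns with the door: x points into the cupboard, square to the door (the way to press), y from hinge to free edge, z up. Door 12 mm thick, 184 mm wide, top 195 mm above the shelf; shut, its inner face is 8 mm off the cupboard.
- inner_spot (a point): point on the door's inner face, 125 mm from the hinge axis, 160 mm above the shelf; axes as press_spot, so -x is the way to push the ajar door open. When ajar, the catch's 8 mm push rod reaches the inner face 80 mm from the hinge, 175 mm up: keep fingers further from the hinge than it. The thin strike rod on the door touches nothing.
- door_hinge (a point): on the hinge axis, in the plane of the door's inner face, at the height of its top edge (195 mm); axes as press_spot
- door_corner (a point): top corner of the door's free edge, on its inner face, 186 mm from the hinge axis, 195 mm above the shelf; axes as press_spot
- jar_left: empty glass jar, 60 mm across, 85 mm high, standing inside the cupboard; origin under its foot
- jar_right: the other empty glass jar inside the cupboard, same size; origin under its foot
- cup: glass cup, 72 mm across, 90 mm high, standing on the shelf in front of the cupboard, outside the door's swing; origin under its foot
- pusher: turned wooden pusher (masher) standing on its 60 mm broad foot, 106 mm high, in front of the cupboard, outside the door's swing; origin under its foot
- red_lid: flat red plastic jar lid, 84 mm across, 14 mm thick, lying on the shelf; origin under its centre
- tongs: steel tongs, about 240 mm long, 100 mm wide, 14 mm high, lying flat; origin under their middle, long axis x
- bowl: white ceramic bowl, 120 mm across, 50 mm high; origin under its foot
- canister: aluminium canister, 76 mm across, 110 mm high; origin under its foot

How it is judged:
On the way, in this order (a step that is already met when the one before it is completed fails the run):
1. the door is pressed in past the catch's release point (value of joint door below -0.011 rad and contact force between the fingers and door above 0.5 N).
2. the spring has set the door ajar (past 0.25 rad, not yet past 0.8) (value of joint door between 0.25 and 0.8 rad), for 0.1 s.
At the end, for the whole second after the job is handed in: the door rests open by at least 1.40 rad (80 degrees), still, and every bystander is within 25 mm of where it started (value of joint door above 1.4 rad and velocity of joint door between -0.05 and 0.05 rad/s and distance of each of jar_left, jar_right, cup, pusher, red_lid, tongs, bowl, canister from where it was at the start of the episode below 0.025 m); the robot touches nothing.
It fails at once if a bystander is lifted, knocked or shifted by more than 25 mm (distance of any of jar_left, jar_right, cup, pusher, red_lid, tongs, bowl, canister from where it was at the start of the episode above 0.025 m).
It fails at once if the door is squeezed or pressed with more than 40 N (contact force between the fingers and door above 40 N).
It also fails if it takes over 58 s, if anything falls off the work surface, if the arm or the gripper's body presses on something with over 40 N, if the wrist force passes 120 N, or if a joint passes its speed limit or range.

## Working session

There is one attempt and no reset: what is moved stays moved. The work goes in short steps, Python scripts to look and compute and a tool call to move; the robot and the scene stay as the last step left them, time stands still between calls to the robot, and variables do not carry over. Pictures are saved under pics/ and viewed, at most 10 in all, crops included, and the job is handed in when it is done.

Besides the shell and the picture viewer there is one more tool, called after ">>>" as name([rows], argument=value, ...), one row to a line, values as JSON. play_rows: Moves the arm, as the interface text tells. Its arguments: {"type":"object","properties":{"commands":{"type":"array","items":{"type":"array","items":{"type":"number"}}},"force":{"type":"number"}},"required":["commands"]}

```bash
mkdir -p pics
python3 - <<'E'
from station import ctrl
import cv2
for n in("scene","top"):
    cv2.imwrite(f"pics/{n}0.png",ctrl.camera(n)); print(n,ctrl.camera_model(n))
print(ctrl.get_obs())
E
```

```text
scene {'fx': 465.40704517324576, 'fy': 465.40704517324576, 'cx': 279.9773514839182, 'cy': 202.67589432533813, 'distortion': array([-0.0788618,  0.       ,  0.       ,  0.       ,  0.       ]), 'rvec': array([ 2.43083247,  1.33976461, -0.27038252]), 'tvec': array([-0.28259812, -0.40566962,  1.56856713])}
top {'fx': 485.3802408100805, 'fy': 485.3802408100805, 'cx': 271.49141566299926, 'cy': 208.29072391943268, 'distortion': array([-0.03420627,  0.        ,  0.        ,  0.        ,  0.        ]), 'rvec': array([ 2.1948252 , -2.17995479,  0.06961885]), 'tvec': array([-0.04998254,  0.560761  ,  1.29735437])}
{'time_s': 0.1, 'qpos': array([ 1.15841147e+00,  3.00403851e-01,  1.52151133e+00, -1.14626494e-05,
        1.32066987e+00, -6.66046794e-02]), 'joint_vel': array([-0.00123989, -0.00062772, -0.00076066, -0.00215082, -0.00057104,
       -0.0008614 ]), 'tau': array([ 2.93431374e-03, -5.32641256e+01, -3.53280759e+01,  7.10352603e-02,
        2.34626234e-02, -2.35839252e-05]), 'ee_pos': array([0.18632964, 0.51723691, 0.20495272]), 'eef_rot': array([-3.14060172e+00, -5.49707174e-05,  2.79581529e+00]), 'force': array([0.2663412 , 0.78144519, 0.16611979]), 'moment': array([ 0.08369767, -0.03165086,  0.01404005]), 'grip_force': 0.0, 'grip_width': 0.09410132699492535}
```

View pics/scene0.png

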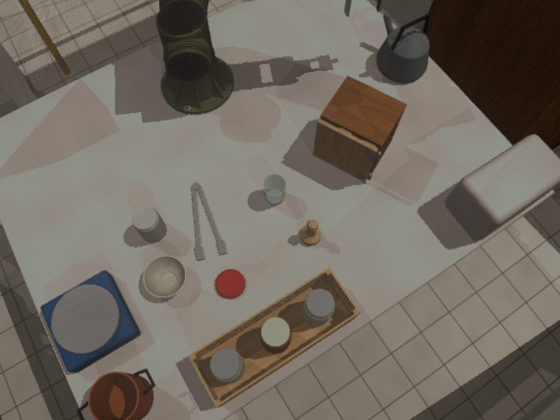

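View pics/top0.png

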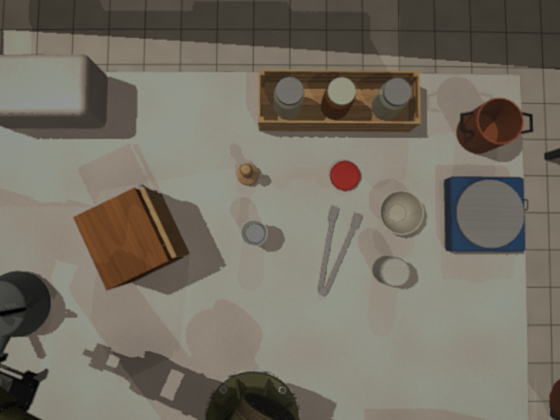

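The top view shows the cupboard at about (130,237), with its front facing image right. The door's top edge runs from the hinge at about (145,188) to the free edge at about (185,258). I'll zoom in for accurate corners.

```bash
cat > h.py <<'E'
from station import ctrl
import cv2, numpy as np
def cam(n):
    m=ctrl.camera_model(n); K=np.array([[m['fx'],0,m['cx']],[0,m['fy'],m['cy']],[0,0,1]])
    return K,m['distortion'],m['rvec'],m['tvec']
def proj(n,P):
    K,d,r,t=cam(n); return cv2.projectPoints(np.array(P,float).reshape(-1,1,3),r,t,K,d)[0][:,0]
def atz(n,uv,z):
    K,d,r,t=cam(n); R=cv2.Rodrigues(r)[0]
    u=cv2.undistortPoints(np.array(uv,float).reshape(-1,1,2),K,d)[:,0]
    D=np.c_[u,np.ones(len(u))]@R; C=-R.T@t
    return C+D*((z-C[2])/D[:,2])[:,None]
E
python3 - <<'E'
from h import *
for n in("scene","top"): print(n,proj(n,[[.186,.517,.205],[0,0,0],[.5,0,0],[.5,.3,0]]))
t=cv2.imread('pics/top0.png')[170:300,60:260]; s=cv2.imread('pics/scene0.png')[70:190,300:420]
a=cv2.resize(t,None,fx=3.5,fy=3.5,interpolation=cv2.INTER_CUBIC); cv2.imwrite('pics/tc.png',cv2.convertScaleAbs(a,alpha=1.6))
cv2.imwrite('pics/sc.png',cv2.convertScaleAbs(cv2.resize(s,None,fx=5,fy=5,interpolation=cv2.INTER_CUBIC),alpha=1.6))
E
```

```text
scene [[361.51544646  11.84046561]
 [196.78503747  83.25331958]
 [274.8703255  197.18571228]
 [355.30847979 150.84836549]]
top [[ 26.19559623 363.57436257]
 [252.91186046 416.73729688]
 [254.50124305 230.85618695]
 [145.37210975 230.05980712]]
```

View pics/tc.png

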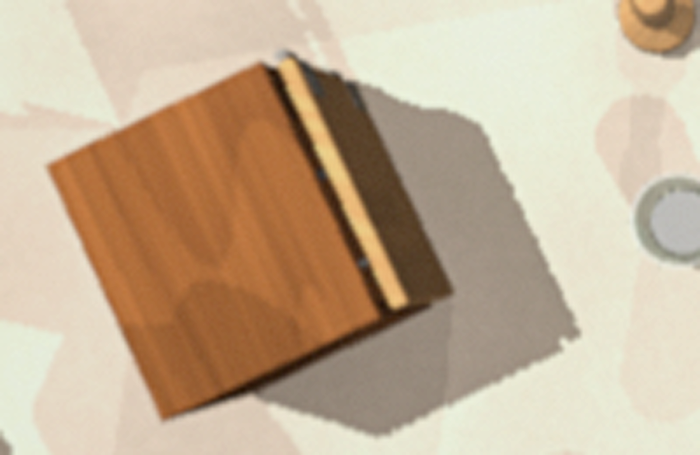

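View pics/sc.png

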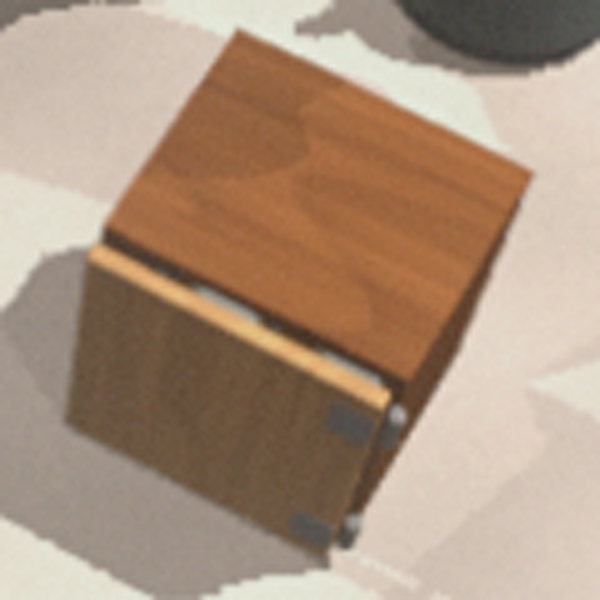

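Cupboard top corners, in crop pixels: top view (48,165), (265,63), (383,320), (163,420); scene view (238,30), (532,177), (402,380), (105,232). Door outer top edge: (409,305) and about (293,57) in the top view, (90,250) and (388,400) in the scene view.

```bash
cat > fit.py <<'E'
from h import *
from scipy.optimize import least_squares
T=np.array([[48,165],[265,63],[383,320],[163,420]]); T=(T+.5)/3.5-.5+[60,170]
S=np.array([[532,177],[402,380],[105,232],[238,30]]); S=(S+.5)/5-.5+[300,70]
B=np.array([[80,-95],[-80,-95],[-80,95],[80,95]])/1e3
def W(p,X):
    c,s=np.cos(p[2]),np.sin(p[2]); X=np.atleast_2d(X)
    return np.c_[X[:,:2]@np.array([[c,s],[-s,c]])+p[:2],X[:,2]]
B3=np.c_[B,np.full(4,.2)]
f=lambda p:np.r_[(proj('top',W(p,B3))-T).ravel(),(proj('scene',W(p,B3))-S).ravel()]
r=least_squares(f,[.5,.35,1.1-np.pi+1.5]);
r=min([least_squares(f,[.5,.35,a]) for a in(0,1,2,3,4,5)],key=lambda r:r.cost)
if __name__=="__main__":
    p=r.x; print(p,np.degrees(p[2]),r.fun.round(1))
    dt=(np.array([[409,305],[293,57]])+.5)/3.5-.5+[60,170]; ds=(np.array([[90,250],[388,400]])+.5)/5-.5+[300,70]
    c,s=np.cos(p[2]),np.sin(p[2]); R=np.array([[c,-s],[s,c]])
    for n,d in(('top',dt),('scene',ds)): print(n,(atz(n,d,.195)[:,:2]-p[:2])@R*1e3)
    for n,q in dict(press=[-.1,.06,.16],hx=[-.088,-.095,.195],free=[-.1,.091,.195]).items(): print(n,W(p,[q]))
    print('into',R[:,0],'to free',R[:,1])
    for nm,uv,z in(('cup',(255,233),.09),('pusher',(247,173),.1)): print(nm,atz('top',[uv],z))
    import math; print(math.degrees(math.atan2(R[1,0],R[0,0])))
E
python3 fit.py
```

```text
[0.47791298 0.30493673 2.02092009] 115.79019164538171 [ 0.1 -1.1 -0.2 -1.1 -0.4 -1.1  0.2 -0.1 -0.4 -1.   0.2  0.1 -1.6 -2.
 -0.7 -0.9]
top [[-98.57158549  95.77660288]
 [-97.17286562 -89.04505548]]
scene [[-95.02671969  90.3932495 ]
 [-91.84882517 -93.13375888]]
press [[0.46739708 0.18879278 0.16      ]]
hx [[0.60173711 0.26703443 0.195     ]]
free [[0.43948489 0.1753054  0.195     ]]
into [-0.43507697  0.90039326] to free [-0.90039326 -0.43507697]
cup [[ 0.49286295 -0.00461346  0.09      ]]
pusher [[0.64567405 0.01686428 0.1       ]]
115.79019164538171
```

>>> play_rows([
  [0,0,-0.02,0,0,0,1],
  [0,0,-0.02,0,0,0,1],
  [0,0,-0.02,0,0,0,1],
  [0,0,0,0,0,5.55,1],
  [0,0,0,0,0,5.55,1],
  [0,0,0,0,0,5.55,1],
  [0,0,0,0,0,5.55,1],
  [0,0,0,0,0,5.55,1],
  [0,0,0,0,0,5.55,1],
  [0,0,0,0,0,5.55,1],
  [0,0,0,0,0,5.55,1],
], force=10)

```text
time_s: 1.02
ee_pos: [0.1864, 0.5173, 0.2651]
eef_rot: [-3.141, 0.0, 2.016]
force: [-0.4, 0.5, -0.1]
grip_width: 0.0238
grip_force: 0.0
```

>>> play_rows([
  [-0.0239,0,0,0,0,0,1],
  [-0.0239,0,0,0,0,0,1],
  [-0.0239,0,0,0,0,0,1],
  [-0.0239,0,0,0,0,0,1],
  [-0.0239,0,0,0,0,0,1],
  [-0.0239,0,0,0,0,0,1],
  [-0.0239,0,0,0,0,0,1],
  [-0.0239,0,0,0,0,0,1],
  [-0.0239,0,0,0,0,0,1],
  [-0.0239,0,0,0,0,0,1],
  [-0.0239,0,0,0,0,0,1],
  [-0.0239,0,0,0,0,0,1],
  [-0.0239,0,0,0,0,0,1],
  [-0.0239,0,0,0,0,0,1],
  [-0.0239,0,0,0,0,0,1],
  [-0.0239,0,0,0,0,0,1],
  [-0.0239,0,0,0,0,0,1],
  [-0.0239,0,0,0,0,0,1],
  [-0.0239,0,0,0,0,0,1],
  [-0.0239,0,0,0,0,0,1],
])

```text
time_s: 2.68
ee_pos: [0.3946, 0.0859, 0.2653]
eef_rot: [-3.141, -0.0, 2.021]
force: [-0.0, 0.8, 0.6]
grip_width: 0.0005
grip_force: 0.0
```

```bash
cat > st.py <<'E'
from fit import *
o=ctrl.get_obs(); c,s=np.cos(r.x[2]),np.sin(r.x[2])
e=o['ee_pos']; R=np.array([[c,-s],[s,c]])
print('t',o['time_s'],'cup',((e[:2]-r.x[:2])@R*1e3).round(1),'z',e[2].round(4),'rpy',np.degrees(o['eef_rot']).round(1),'Fcup',(o['force'][:2]@R).round(2),o['force'][2].round(2),'w',round(o['grip_width'],4),o['qpos'].round(2))
E
python3 st.py
```

```text
t 2.6833 cup [-161.   170.4] z 0.2653 rpy [-180.    -0.   115.8] Fcup [ 0.78 -0.33] 0.58 w 0.0005 [ 0.12 -0.08  1.8   0.    1.42 -0.33]
```

>>> play_rows([
  [0,0.018,0,0,0,0,1],
  [0,0.018,0,0,0,0,1],
  [0,0.018,0,0,0,0,1],
  [0,0.018,0,0,0,0,1],
  [0,0.018,0,0,0,0,1],
  [0,0.018,0,0,0,0,1],
  [0,0,0.02,0,0,0,1],
  [0,0,0.02,0,0,0,1],
  [0,0,0.02,0,0,0,1],
  [0,0,0.02,0,0,0,1],
  [0,0,0.02,0,0,0,1],
  [0,0,0.006,0,0,0,1],
  [0.012,0,0,0,0,0,1],
  [0.012,0,0,0,0,0,1],
  [0.012,0,0,0,0,0,1],
  [0,0,0,0,0,0,1],
  [0,0,0,0,0,0,1],
])

```text
time_s: 4.1
ee_pos: [0.4759, 0.1674, 0.1604]
eef_rot: [3.14, 0.0, 2.023]
force: [0.3, -0.5, -0.7]
grip_width: 0.0007
grip_force: 0.0
```

>>> play_rows([
  [0.003,0,0,0,0,0,1],
  [0.003,0,0,0,0,0,1],
  [0,0,0,0,0,0,1],
])

```text
time_s: 4.35
ee_pos: [0.4733, 0.1721, 0.1596]
eef_rot: [3.141, -0.0, 2.021]
force: [0.3, -0.9, -0.2]
grip_width: 0.0004
grip_force: 0.0
```

>>> play_rows([
  [0.002,0,0,0,0,0,1],
  [0.002,0,0,0,0,0,1],
  [0,0,0,0,0,0,1],
])

```text
time_s: 4.6
ee_pos: [0.4715, 0.1756, 0.1594]
eef_rot: [-3.141, -0.0, 2.021]
force: [0.4, 0.4, -0.6]
grip_width: 0.0005
grip_force: 0.0
```

```bash
python3 st.py
```

```text
t 4.6 cup [-113.7   62. ] z 0.1594 rpy [-180.    -0.   115.8] Fcup [ 0.17 -0.55] -0.62 w 0.0005 [ 0.28  0.24  1.71  0.    1.19 -0.17]
```

Advance in 1.5 mm steps and watch the force.

>>> play_rows([
  [0.0015,0,0,0,0,0,1],
  [0.0015,0,0,0,0,0,1],
  [0,0,0,0,0,0,1],
])

```text
time_s: 4.85
ee_pos: [0.4702, 0.1783, 0.1595]
eef_rot: [3.142, -0.0, 2.021]
force: [0.2, -0.2, -1.4]
grip_width: 0.0007
grip_force: 0.0
```

>>> play_rows([
  [0.0015,0,0,0,0,0,1],
  [0.0015,0,0,0,0,0,1],
  [0,0,0,0,0,0,1],
])

```text
time_s: 5.1
ee_pos: [0.4689, 0.1807, 0.1594]
eef_rot: [-3.141, 0.0, 2.021]
force: [-0.5, -2.5, 1.3]
grip_width: 0.0008
grip_force: 1.2
```

>>> play_rows([
  [0.0015,0,0,0,0,0,1],
  [0,0,0,0,0,0,1],
])

```text
time_s: 5.27
ee_pos: [0.4682, 0.1822, 0.1594]
eef_rot: [-3.141, 0.0, 2.021]
force: [-0.4, -3.8, 0.4]
grip_width: 0.0005
grip_force: 1.1
```

>>> play_rows([
  [0.001,0,0,0,0,0,1],
  [0,0,0,0,0,0,1],
])

```text
time_s: 5.43
ee_pos: [0.4678, 0.1831, 0.1594]
eef_rot: [-3.141, -0.0, 2.021]
force: [-1.1, -4.5, 0.7]
grip_width: 0.0003
grip_force: 1.1
```

>>> play_rows([
  [0.001,0,0,0,0,0,1],
  [0,0,0,0,0,0,1],
])

```text
time_s: 5.6
ee_pos: [0.4674, 0.1841, 0.1594]
eef_rot: [-3.141, -0.0, 2.021]
force: [-0.9, -2.9, 1.1]
grip_width: 0.0002
grip_force: 1.2
```

```bash
python3 st.py
```

```text
t 5.6 cup [-104.2   62.1] z 0.1594 rpy [-180.    -0.   115.8] Fcup [-2.26  2.05] 1.05 w 0.0002 [ 0.3   0.24  1.71  0.    1.19 -0.15]
```

>>> play_rows([
  [0.0006,0,0,0,0,0,1],
  [0,0,0,0,0,0,1],
])

```text
time_s: 5.77
ee_pos: [0.4672, 0.1845, 0.1594]
eef_rot: [-3.141, 0.0, 2.021]
force: [-0.3, -3.5, 0.5]
grip_width: 0.0007
grip_force: 1.6
```

>>> play_rows([
  [-0.005,0,0,0,0,0,1],
  [-0.007,0,0,0,0,0,1],
  [-0.007,0,0,0,0,0,1],
  [-0.007,0,0,0,0,0,1],
  [-0.007,0,0,0,0,0,1],
  [-0.007,0,0,0,0,0,1],
  [-0.007,0,0,0,0,0,1],
  [-0.007,0,0,0,0,0,1],
  [-0.01,0,0,0,0,0,1],
  [-0.01,0,0,0,0,0,1],
  [-0.01,0,0,0,0,0,1],
  [-0.01,0,0,0,0,0,1],
  [-0.01,0,0,0,0,0,1],
  [0,0,-0.02,0,0,0,1],
  [0,0,-0.02,0,0,0,1],
  [0,0,-0.02,0,0,0,1],
  [0,0,-0.02,0,0,0,1],
  [0,0,0,0,0,0,1],
])

```text
time_s: 7.27
ee_pos: [0.5138, 0.0905, 0.2432]
eef_rot: [3.136, 0.002, 2.021]
force: [0.9, -0.5, 1.0]
grip_width: 0.0005
grip_force: 0.0
```

```bash
python3 st.py
python3 - <<'E'
from h import *
t=ctrl.camera('top')[150:300,60:260]; cv2.imwrite('pics/t1.png',cv2.convertScaleAbs(cv2.resize(t,None,fx=4,fy=4,interpolation=cv2.INTER_CUBIC),alpha=1.5))
s=ctrl.camera('scene')[60:200,270:430]; cv2.imwrite('pics/s1.png',cv2.convertScaleAbs(cv2.resize(s,None,fx=4,fy=4,interpolation=cv2.INTER_CUBIC),alpha=1.5))
E
```

```text
t 7.2667 cup [-208.7   61. ] z 0.2432 rpy [1.797e+02 1.000e-01 1.158e+02] Fcup [-0.83 -0.65] 0.97 w 0.0005 [ 0.1   0.21  1.55  0.    1.38 -0.35]
```

View pics/s1.png

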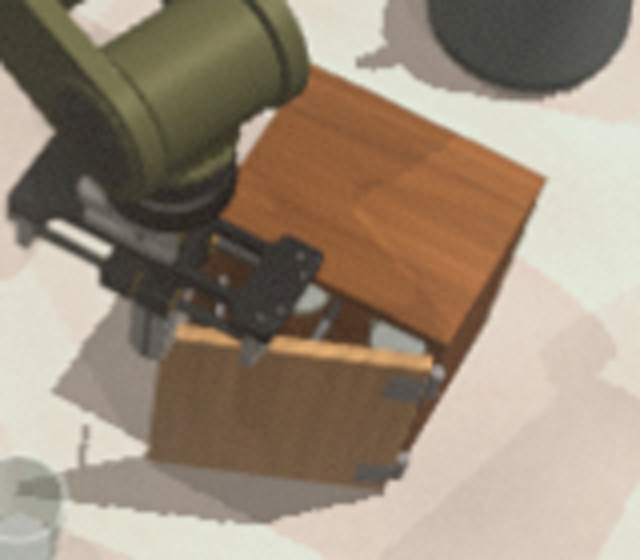

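View pics/t1.png

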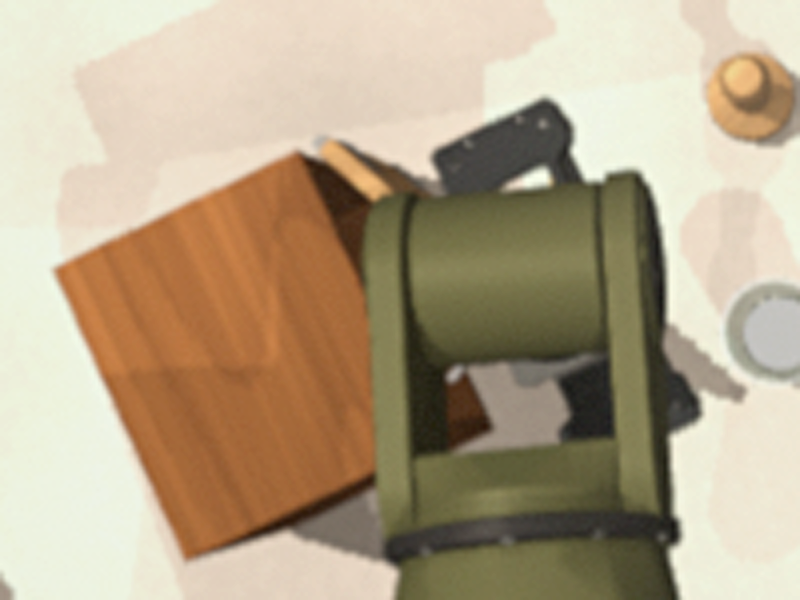

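The door stands ajar, with its free corner at about (178,335) in the scene crop. The gripper hides the strike rod, so I'll move aside for a clear look.

>>> play_rows([
  [-0.01,-0.02,-0.01,0,0,0,1],
  [-0.01,-0.02,-0.01,0,0,0,1],
  [-0.01,-0.02,-0.01,0,0,0,1],
  [-0.01,-0.02,-0.01,0,0,0,1],
  [-0.01,-0.02,0,0,0,0,1],
  [-0.01,-0.02,0,0,0,0,1],
  [-0.01,-0.02,0,0,0,0,1],
  [-0.01,-0.02,0,0,0,0,1],
  [0,0,0,0,0,0,1],
])

```text
time_s: 8.12
ee_pos: [0.4015, -0.0527, 0.2785]
eef_rot: [-3.14, -0.001, 2.019]
force: [-0.3, 0.9, 0.4]
grip_width: 0.0006
grip_force: 0.0
```

```bash
python3 st.py
python3 - <<'E'
from h import *
t=ctrl.camera('top')[170:290,110:230]; t=cv2.resize(t,None,fx=4.9,fy=4.9,interpolation=cv2.INTER_CUBIC)
cv2.imwrite('pics/t2.png',cv2.convertScaleAbs(t,alpha=2.2))
E
```

```text
t 8.1167 cup [-288.8  224.4] z 0.2785 rpy [-179.9   -0.   115.7] Fcup [ 0.96 -0.08] 0.44 w 0.0006 [-0.22 -0.08  1.78 -0.    1.45 -0.67]
```

View pics/t2.png

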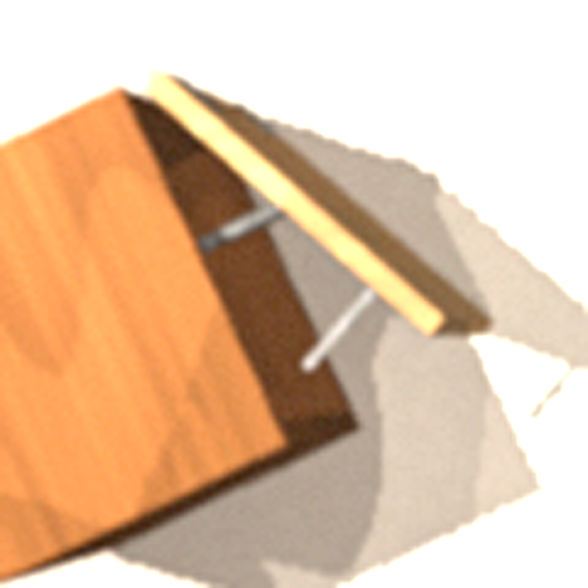

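The clear view shows the push rod meeting the door at about (280,213). The strike rod runs from (372,295) to its tip at (305,367). The door's inner free corner is at about (425,335). I'll go in between the two rods.

Run:
```python
from fit import *
p=r.x;c,s=np.cos(p[2]),np.sin(p[2]);R=np.array([[c,-s],[s,c]])
uv=(np.array([[425,335],[152,84],[372,295],[305,367],[280,213],[205,245]])+.5)/4.9-.5+[110,170]
for z in(.195,.175): 
  q=(atz('top',uv,z)[:,:2]-p[:2])@R*1e3; print(z,q.round(1).tolist())
  if z>.18: print('ang',np.arctan2(-(q[0,0]-q[1,0]),q[0,1]-q[1,1]))
```

```text
0.195 [[-159.0, 75.9], [-90.5, -90.1], [-144.0, 47.7], [-100.7, 65.1], [-120.5, -7.0], [-81.6, -8.5]]
ang 0.3912550962643376
0.175 [[-156.2, 74.4], [-86.5, -94.4], [-141.0, 45.7], [-96.9, 63.5], [-117.1, -9.8], [-77.4, -11.4]]
```

>>> play_rows([
  [0.0151,0.0164,0,0,0,0,1],
  [0.0151,0.0164,0,0,0,0,1],
  [0.0151,0.0164,0,0,0,0,1],
  [0.0151,0.0164,0,0,0,0,1],
  [0.0151,0.0164,0,0,0,0,1],
  [0.0151,0.0164,0,0,0,0,1],
  [0.0151,0.0164,0,0,0,0,1],
  [0.0151,0.0164,0,0,0,0,1],
  [0.0151,0.0164,0,0,0,0,1],
  [0.0151,0.0164,0,0,0,0,1],
  [0.0151,0.0164,0,0,0,0,1],
  [0.0151,0.0164,0,0,0,0,1],
  [0,0,0,0,0,0,1],
  [0,0,0.02,0,0,0,1],
  [0,0,0.02,0,0,0,1],
  [0,0,0.02,0,0,0,1],
  [0,0,0,0,0,0,1],
  [0,0,0,0,0,0,1],
])

```text
time_s: 9.67
ee_pos: [0.5012, 0.198, 0.2187]
eef_rot: [-3.139, -0.0, 2.021]
force: [0.4, -1.3, 0.9]
grip_width: 0.0006
grip_force: 0.0
```

```bash
python3 st.py
```

```text
t 9.6667 cup [-106.4   25.6] z 0.2187 rpy [-179.9   -0.   115.8] Fcup [-1.33  0.24] 0.9 w 0.0006 [ 0.31  0.27  1.53  0.    1.34 -0.14]
```

>>> play_rows([
  [-0.001,-0.002,0.015,0,0,0,1],
  [0,0,0.014,0,0,0,1],
  [0,0,0.014,0,0,0,1],
  [0,0,0.014,0,0,0,1],
  [0,0,0,0,0,0,1],
  [0,0,0,0,0,0,1],
])

```text
time_s: 10.17
ee_pos: [0.5005, 0.1964, 0.1634]
eef_rot: [3.141, 0.0, 2.021]
force: [-0.3, 0.0, 0.5]
grip_width: 0.0004
grip_force: 0.0
```

```bash
python3 st.py
python3 - <<'E'
import numpy as np
H=np.array([-88,-93])
P=lambda t:H+119*np.array([-np.sin(t),np.cos(t)])+(8*abs(np.cos(t))+12.5*abs(np.sin(t)))*np.array([np.cos(t),np.sin(t)])
for t in np.arange(.4,1.66,.1): print(round(t,2),P(t).round(1),((P(t+.1)-P(t))*[1,-1]).round(1))
E
```

```text
t 10.1667 cup [-107.6   26.9] z 0.1634 rpy [180.    0.  115.8] Fcup [0.19 0.3 ] 0.51 w 0.0004 [ 0.31  0.31  1.61 -0.    1.22 -0.14]
0.4 [-123.1   21.4] [-10.6   3.7]
0.5 [-133.6   17.7] [-10.3   4.7]
0.6 [-143.9   12.9] [-9.9  5.8]
0.7 [-153.8    7.1] [-9.4  6.8]
0.8 [-163.2    0.3] [-8.8  7.8]
0.9 [-172.    -7.5] [-8.1  8.8]
1.0 [-180.1  -16.2] [-7.2  9.6]
1.1 [-187.4  -25.9] [-6.3 10.5]
1.2 [-193.6  -36.3] [-5.2 11.2]
1.3 [-198.9  -47.5] [-4.1 11.8]
1.4 [-202.9  -59.3] [-2.8 12.3]
1.5 [-205.8  -71.6] [-1.5 12.2]
1.6 [-207.3  -83.8] [-0.4 11.3]
```

Inserted with no contact. Now the arc, first half.

>>> play_rows([
  [-0.005,0.0018,0,0,0,0,1],
  [-0.005,0.0018,0,0,0,0,1],
  [-0.005,0.0018,0,0,0,0,1],
  [-0.0053,0.0018,0,0,0,0,1],
  [-0.0053,0.0019,0,0,0,0,1],
  [-0.0051,0.0023,0,0,0,0,1],
  [-0.0051,0.0024,0,0,0,0,1],
  [0,0,0,0,0,0,1],
])

```text
time_s: 10.83
ee_pos: [0.5289, 0.1693, 0.1624]
eef_rot: [-3.142, 0.0, 2.02]
force: [0.9, -0.5, -0.7]
grip_width: 0.0005
grip_force: 0.0
```

>>> play_rows([
  [-0.005,0.0029,0,0,0,0,1],
  [-0.0049,0.0029,0,0,0,0,1],
  [-0.0047,0.0034,0,0,0,0,1],
  [-0.0047,0.0034,0,0,0,0,1],
  [-0.0044,0.0039,0,0,0,0,1],
  [-0.0044,0.0039,0,0,0,0,1],
  [-0.004,0.0044,0,0,0,0,1],
  [-0.004,0.0044,0,0,0,0,1],
  [0,0,0,0,0,0,1],
])

```text
time_s: 11.58
ee_pos: [0.5711, 0.1498, 0.1623]
eef_rot: [3.141, 0.0, 2.02]
force: [0.2, -0.9, -0.3]
grip_width: 0.0002
grip_force: 0.0
```

```bash
python3 st.py
```

```text
t 11.5833 cup [-180.2  -16.4] z 0.1623 rpy [180.    0.  115.8] Fcup [-0.87  0.18] -0.3 w 0.0002 [ 0.19  0.43  1.45 -0.    1.26 -0.25]
```

>>> play_rows([
  [-0.0036,0.0048,0,0,0,0,1],
  [-0.0036,0.0048,0,0,0,0,1],
  [-0.0032,0.0052,0,0,0,0,1],
  [-0.0031,0.0053,0,0,0,0,1],
  [-0.0026,0.0056,0,0,0,0,1],
  [-0.0026,0.0056,0,0,0,0,1],
  [-0.002,0.0059,0,0,0,0,1],
  [-0.002,0.0059,0,0,0,0,1],
  [-0.0014,0.0061,0,0,0,0,1],
  [-0.0014,0.0061,0,0,0,0,1],
  [-0.0008,0.006,0,0,0,0,1],
  [-0.0007,0.006,0,0,0,0,1],
  [0,0.004,0,0,0,0,1],
  [0,0.002,0,0,0,0,1],
  [0,0,0,0,0,0,1],
])

```text
time_s: 12.83
ee_pos: [0.6482, 0.158, 0.1623]
eef_rot: [3.142, 0.0, 2.021]
force: [0.2, -0.5, -0.6]
grip_width: 0.0004
grip_force: 0.0
```

```bash
python3 st.py
```

```text
t 12.8333 cup [-206.4  -89.4] z 0.1623 rpy [180.    0.  115.8] Fcup [-0.52 -0.01] -0.61 w 0.0004 [ 0.18  0.6   1.2  -0.    1.35 -0.27]
```

Back off from the door toward its inner side, lift, move away and check.

>>> play_rows([
  [0,-0.005,0,0,0,0,1],
  [0,-0.01,0,0,0,0,1],
  [0,0,-0.02,0,0,0,1],
  [0,0,-0.02,0,0,0,1],
  [0,0,-0.02,0,0,0,1],
  [0,0,-0.02,0,0,0,1],
  [0,0,-0.02,0,0,0,1],
  [-0.005,-0.025,0,0,0,0,1],
  [-0.005,-0.025,0,0,0,0,1],
  [-0.005,-0.025,0,0,0,0,1],
  [-0.005,-0.025,0,0,0,0,1],
  [-0.005,-0.025,0,0,0,0,1],
  [-0.005,-0.025,0,0,0,0,1],
  [-0.005,-0.025,0,0,0,0,1],
  [-0.005,-0.025,0,0,0,0,1],
  [0,0,0,0,0,0,1],
  [0,0,0,0,0,0,1],
])

```text
time_s: 14.25
ee_pos: [0.4711, 0.0277, 0.2631]
eef_rot: [3.14, 0.001, 2.02]
force: [0.2, 0.0, -0.1]
grip_width: 0.0002
grip_force: 0.0
```

```bash
python3 st.py
python3 - <<'E'
from h import *
cv2.imwrite('pics/t3.png',cv2.convertScaleAbs(ctrl.camera('top'),alpha=1.6))
E
```

```text
t 14.25 cup [-246.6  126.7] z 0.2631 rpy [179.9   0.  115.7] Fcup [-0.04 -0.16] -0.14 w 0.0002 [-0.02  0.08  1.65  0.    1.41 -0.47]
```

View pics/t3.png

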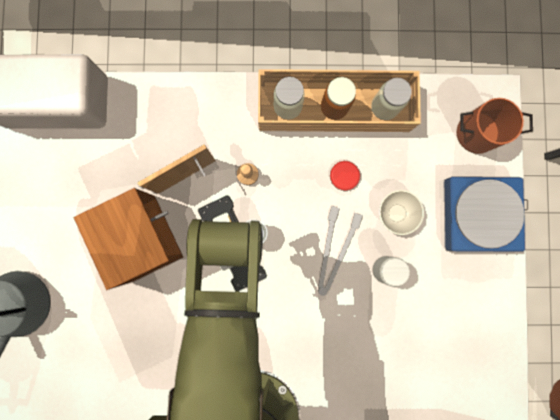

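The door runs from (142,186) to (208,150), slightly past square to the front. The cup, pusher, lid, tongs, bowl and canister look unmoved, and the gripper is clear of everything.

```bash
python3 -c "
from station import ctrl; print(ctrl.hand_in())"
```

```text
the job is handed in; nothing more can be done
None
```

I pressed the door until the catch let go, pushed it round to slightly past square (judged from the top camera), left the gripper clear of everything, and handed the job in at about 14 s; no verdict was returned.

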